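# Uncover a test coupon and hold a loupe over it at the focal mark

## Task

Lift the clear dust cover off the steel coupon on the inspection stage and set it down upright in the white tray, without dropping it. Then pick up the loupe and hold it level, centred over the coupon, with its lens at the height of the gauge's pointer tip. Finish while still holding it there steadily, clear of everything; do not shift the coupon, the pointer or anything else on the bench.

Things in the scene. Friction and masses are not known exactly. Their poses are not given: they have to be found in the camera images.
- stage: aluminium inspection stage, fixed: a plate 110 x 110 mm, its top 20 mm above the bench; origin at the centre of its underside on the bench, z up, x towards the gauge
- coupon: steel disc 30 mm across, 8 mm thick, lying loose on the stage under the cover, up to 17 mm off the stage's centre; origin at the centre of its underside
- cover: clear plastic dust cover standing over the coupon: an upside-down cup 80 mm across and 48 mm high (wall 3 mm, open below, inside 74 mm across and 44 mm high) with a black round upright knob on top, 22 mm across, from 48 to 78 mm above its rim, to lift it by; about 130 g; origin at the centre of its open lower rim, z up
- tray: white open tray, fixed on the bench, 130 x 130 mm, 15 mm high, walls and floor about 4 to 5 mm; on the left or the right of the stage, on the other side from the loupe; origin at the centre of its underside
- tray_in (a point): centre of the tray's inner floor
- gauge: retort-like height gauge, fixed on the bench beyond the stage: grey foot 60 x 100 x 12 mm, steel post 10 mm across and 227 mm high about 130 mm from the stage's centre; origin at the centre of the foot's underside, -x of it towards the stage
- pointer_tip (a point): tip of the thin level steel pointer clamped on the gauge's post, reaching 55 mm from the post towards the stage; it marks the focal height (100 to 170 mm above the bench). The clamp is held by friction only and slides up or down the post if pushed. Axes as the gauge, z up
- rest: white rest of the loupe, fixed on the bench: base plate 200 x 80 x 6 mm with two blocks whose tops are 30 mm above the bench, one 44 mm long and 76 mm wide under the lens ring, one 16 mm long under the end of the handle, with 102 mm free between them; origin on the bench below the lens, the handle lies along its -x
- loupe: loupe (hand magnifier) lying on its rest: black ring 68 mm across and 14 mm high with a clear lens, straight black handle 18 mm wide and 18 mm high from 32 to 150 mm behind the lens's centre along -x; about 90 g, balanced about 52 mm behind the lens's centre; origin at the centre of the ring's underside, z up and square to the lens
- lens (a point): centre of the loupe's lens, 7 mm above the loupe's origin; axes as the loupe
- loupe_grip (a point): point to grip the loupe: middle of the handle's cross-section, 74 mm behind the lens's centre along the loupe's -x and 9 mm above the underside, 39 mm above the bench; the handle's sides face +y and -y, free for fingers down to 33 mm below this point
- beaker_small: bystander, to be left where it is: small glass beaker, 60 mm wide, 80 mm high; origin at the centre of its underside
- reagent: bystander, to be left where it is: white bottle with a blue cap, 64 mm wide, 130 mm high; origin at the centre of its underside
- jar: bystander, to be left where it is: small amber jar, 42 mm wide, 45 mm high; origin at the centre of its underside
- tweezers: bystander, to be left where it is: steel tweezers lying flat, 130 mm long; origin at the centre of its underside
- beaker_big: bystander, to be left where it is: large glass beaker, 110 mm wide, 140 mm high; origin at the centre of its underside
- wash_bottle: bystander, to be left where it is: white bottle with a red cap, 70 mm wide, 160 mm high; origin at the centre of its underside
- pipette: bystander, to be left where it is: pipette lying flat, 220 mm long; origin at the centre of its underside

How it is judged:
By the outcome, as a careful person would: the job done as asked, in the order asked, and still so for the second after the job is handed in, while the arm keeps its last pose, push and grip.
It also fails if it takes over 62 s, if anything falls off the work surface, if the arm or the gripper's body presses on something with over 40 N, if the wrist force passes 120 N, or if a joint passes its speed limit or range.

## Robot

A 6-joint arm with a two-finger parallel gripper is mounted at the origin on the work surface. World frame = base frame: x ahead of the robot, y to its left, z up, the work surface at z = 0. Lengths are in mm, angles in rad, forces in N, time in s.
With the tool pointing down it reaches from about 350 to 975 mm from the base axis. Payload 7.1 kg.
Tool frame: the origin (TCP) lies midway between the tips of the shut fingers; the grasp point (between the pads) lies 19 mm behind it (ctrl.grip_depth is the distance from the TCP to the grasp point, in mm); z points along the fingers, y is the line along which they close (so a half turn about z gives the same grasp; the last joint's range is limited). The gripper opens to 88 mm and grips with 3 to 60 N. Pads are 20 mm wide; open, the fingers measure 115 mm over their backs; the gripper's body (75 mm by 178 mm) begins 61 mm behind the grasp point.
Start: joints at [1.297, 0.423, 1.63, -0, 1.089, -0.019], TCP at [157.501, 604.813, 222.675] pointing down, gripper open.
Joint ranges: [-3, 3], [-0.9, 2.11], [0.09, 2.58], [-1.31, 4.45], [0.11, 2.69], [-2.54, 2.54]. Speed limits (rad/s): [2.39, 2.39, 3.01, 3.14, 3.14, 3.14].

## Interface

Orientations are given as a rotation vector (axis times angle).
In Python, from workcell import get_obs, vision, ctrl gives the robot as it stands.
- The arm moves only by the tool step_arm, never from a script. Its argument "plan" is a list of rows, each a list of 7 numbers: the opening, from -1 (shut) to 1 (fully open), then the shift along the tool's x, y, z as a fraction of full scale, then the turn, a rotation vector about the tool's x, y, z as a fraction of full scale. In form: [[fingers, dx, dy, dz, wx, wy, wz], ...]. A call has 1 to 20 rows; each row shifts and turns the commanded pose from where the row before left it, along the tool's axes as they then stand; what a row does not reach is not made up. Full scale, the value 1, is 50 mm for a shift and 0.12 rad for a turn. A row lasts 1/8 s, in which the tool goes at most 62.5 mm and 10.7 degrees, less where a joint would pass 70% of its speed; a pose out of reach is approached as far as the arm can. A call with a number of a shift or a turn outside -1 to 1 is refused whole. A call with a gripper value outside its range is refused whole. The fingers move at their own pace and stop on an object; the grip force is fixed at half the most. Time passes only in rows, so rows that do not move let the fingers close. It gives the time, the measured TCP pose, the force, the opening and the grip force at its end, in the units of the state.
- get_obs(): the state, without advancing time (a new reading comes with each control period).
- vision.get_image(name): name is "side" or "top" or "wrist"; returns a dict with "pixels" (400x640x3 uint8, red, green, blue), "depth" (400x640 float32, mm along the optical axis (not along the pixel's ray), 0 where there is no reading), "fx", "fy", "cx", "cy" (pixels), "T" (4x4, takes a point from camera to world coordinates); the wrist camera has in their place "T_tool_cam" (4x4, takes a point from camera to tool coordinates, whose origin is the TCP and whose axes are the flange's). Camera axes: x right, y down, z forward; pixel columns grow to the right and rows downward; lengths in mm; the calibration is good to about 2 mm. A picture is of the moment at which its call begins: read the wrist's pose just before it.
- ctrl.close_job(): hands the job in; it is judged then, once.
The state is a dict: "t": time; "qpos": joint angles; "qvel": joint speeds; "joint_torque": joint torques, N m; "ee_pos": TCP position; "orientation": TCP orientation; "ft_force": force on the tool from outside, world axes, zero at the start; "moment": the same for the moment, N m; "width": finger opening in mm; "grasp_force": force on a finger pad.
Only numpy, scipy, OpenCV 4.12 (cv2) and the standard library are available. Lean on these libraries where they do the work, as an engineer would, in place of code of your own. Each camera call takes 0.05 s, during which the arm holds its last target. There are 200 camera calls.

## Working session

There is one attempt and no reset: what is moved stays moved. The work goes in short steps, Python scripts to look and compute and a tool call to move; the robot and the scene stay as the last step left them, time stands still between calls to the robot, and variables do not carry over. Pictures are saved under pics/ and viewed, at most 10 in all, crops included, and the job is handed in when it is done.

Besides the shell and the picture viewer there is one more tool, called after "Call:" as name([rows], argument=value, ...), one row to a line, values as JSON. step_arm: Moves the arm, as the interface text tells. Its arguments: {"type":"object","properties":{"plan":{"type":"array","items":{"type":"array","items":{"type":"number","minimum":-1,"maximum":1}}}},"required":["plan"]}

```bash
mkdir -p pics
cat > h.py <<'E'
import numpy as np, cv2
from workcell import get_obs, vision, ctrl
from scipy.spatial.transform import Rotation as R
def grab(n):
    o=get_obs(); im=vision.get_image(n)
    if 'T' not in im:
        T=np.eye(4);T[:3,:3]=R.from_rotvec(o['orientation']).as_matrix();T[:3,3]=o['ee_pos']
        im['T']=T@im['T_tool_cam']
    return im
def save(im,f): cv2.imwrite(f,im['pixels'][:,:,::-1])
def cloud(im):
    d=im['depth'];v,u=np.mgrid[:d.shape[0],:d.shape[1]]
    P=np.stack([(u-im['cx'])/im['fx']*d,(v-im['cy'])/im['fy']*d,d],-1)
    return P@im['T'][:3,:3].T+im['T'][:3,3]
def proj(im,p):
    q=np.linalg.inv(im['T'])@np.r_[p,1]
    return np.array([im['fx']*q[0]/q[2]+im['cx'],im['fy']*q[1]/q[2]+im['cy']])
def ray(im,u,v):
    d=im['T'][:3,:3]@np.array([(u-im['cx'])/im['fx'],(v-im['cy'])/im['fy'],1.]);return im['T'][:3,3],d/np.linalg.norm(d)
def onz(im,u,v,z):
    o,d=ray(im,u,v);return o+d*(z-o[2])/d[2]
def tri(rs):
    A=sum(np.eye(3)-np.outer(d,d) for o,d in rs);b=sum((np.eye(3)-np.outer(d,d))@o for o,d in rs);return np.linalg.solve(A,b)
E
python3 - <<'E'
from h import *
import pickle
o=get_obs();print(o)
for n in ['top','side','wrist']:
    im=grab(n);save(im,f'pics/{n}0.png');pickle.dump(im,open(f'{n}0.pkl','wb'));print(n,im['T'].round(3).tolist(),im['fx'],im['cx'],im['cy'])
E
```

```text
{'t': 0.0, 'qpos': array([ 1.29699027e+00,  4.23833722e-01,  1.63069814e+00, -2.02299673e-05,
        1.08860452e+00, -1.89715847e-02]), 'qvel': array([-0.00016969, -0.0003741 , -0.00017504, -0.00035608,  0.00043878,
        0.00081988]), 'joint_torque': array([ 3.25545725e-04, -5.44631982e+01, -2.73657399e+01,  6.43350673e-02,
        2.28918577e-02, -1.13746294e-04]), 'ee_pos': array([157.36366131, 604.28078892, 221.90294823]), 'orientation': array([-3.99169683e-01, -3.11592021e+00,  2.40290048e-03]), 'ft_force': array([-0.70136176, -0.11480995,  0.47905636]), 'moment': array([-0.0135993 , -0.0049279 ,  0.02354274]), 'grasp_force': 0.0, 'width': 87.92506858470047}
top [[0.006, -0.995, 0.104, 426.908], [-1.0, -0.007, -0.005, -7.997], [0.006, -0.104, -0.995, 1517.479], [0.0, 0.0, 0.0, 1.0]] 464.7617110204677 319.87553465205826 204.05456125366962
side [[-0.937, -0.243, 0.252, 289.871], [-0.35, 0.615, -0.707, 729.46], [0.017, -0.75, -0.661, 793.881], [0.0, 0.0, 0.0, 1.0]] 375.3382270332111 316.2550966647409 199.25013829591987
wrist [[0.252, 0.924, 0.288, 78.49], [0.968, -0.24, -0.076, 625.102], [-0.001, 0.298, -0.955, 383.798], [0.0, 0.0, 0.0, 1.0]] 306.3932605600552 320.31399463396406 203.09055160018042
```

View pics/top0.png

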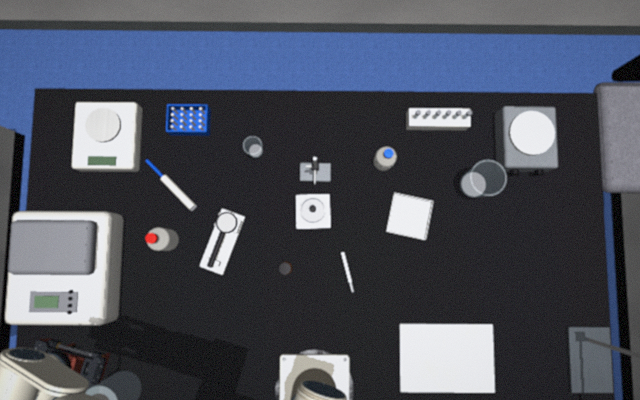

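View pics/side0.png

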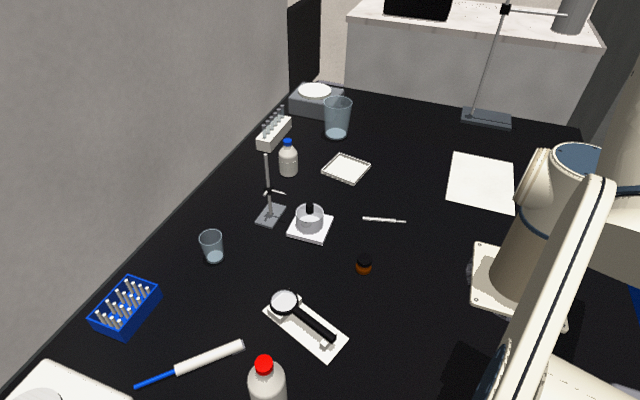

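The top view shows the stage at (312,211) with the cover's knob at its centre, the gauge at (315,171), the tray at (410,216), the loupe ring at (227,222) with its handle running down-left, the jar at (285,268) and the tweezers at (347,271). The side view agrees: the pointer tip is at about (285,193) and the knob at about (310,208).

Run:
```python
from h import *
import pickle
t=pickle.load(open('top0.pkl','rb'));s=pickle.load(open('side0.pkl','rb'))
C=cloud(t);S=cloud(s)
print('bench z',np.median(C[280:320,240:380,2]))
def reg(name,im,u0,u1,v0,v1,zl,zh,minb=0):
    Q=cloud(im)[v0:v1,u0:u1].reshape(-1,3);px=im['pixels'][v0:v1,u0:u1].reshape(-1,3).min(1)
    m=(Q[:,2]>zl)&(Q[:,2]<zh)&(px>=minb);Q=Q[m]
    if len(Q)<5: print(name,len(Q));return
    r=cv2.minAreaRect(Q[:,:2].astype(np.float32));print(name,len(Q),'med',np.median(Q,0).round(1),'rect',np.round(r[0],1),np.round(r[1],1),round(r[2],1))
reg('stage top',t,285,340,188,235,12,30,150)
reg('cover',t,290,335,190,235,50,75)
reg('knob',t,290,335,190,235,85,110)
reg('knob side',s,295,325,195,225,85,110)
reg('tray',t,380,440,185,245,8,30)
reg('rest',t,190,250,200,280,3,50,150)
reg('loupe',t,190,250,200,280,38,60)
reg('ring',t,213,240,208,237,38,60)
reg('gaugefoot',t,295,335,158,186,6,20)
reg('gauge hi',t,295,335,145,190,60,260)
reg('gauge hi side',s,255,295,145,215,60,260)
reg('wash',t,140,185,220,260,30,200)
reg('reagent',t,370,402,140,175,30,200)
reg('jar',t,275,295,260,278,20,60)
reg('beaker',t,235,270,130,165,20,100)
w=cv2.resize(np.hstack([t['pixels'][140:240,270:360],s['pixels'][140:240,240:330]]),None,fx=4,fy=4,interpolation=cv2.INTER_CUBIC)
cv2.imwrite('pics/crop1.png',w[:,:,::-1])
```

```text
bench z -0.6257444549410138
stage top 600 med [545.    5.6  19.2] rect [560.2   7.7] [108.  107.3] 0.5
cover 466 med [560.5   8.9  67. ] rect [562.5   8.8] [78.7 75.4] 0.4
knob 41 med [563.5   8.5  96.6] rect [562.6   8.4] [19.3 19.6] 46.7
knob side 57 med [564.3  15.7  97. ] rect [565.5  12.3] [20.9 21.1] 57.2
tray 351 med [ 540.7 -306.7   11.5] rect [ 558.5 -311.5] [181.5 161.6] 73.4
rest 1027 med [476.3 295.4   9.6] rect [480.1 350.7] [185.6 200.8] 71.1
loupe 475 med [493.8 300.3  43.6] rect [464.8 291.8] [ 67.2 179.3] 81.0
ring 279 med [516.3 285.7  42. ] rect [517.8 282.2] [72.  67.1] 17.3
gaugefoot 439 med [687.2  -2.8  10.8] rect [693.4  -5.5] [120.4  79.5] 85.2
gauge hi 112 med [686.9   2.8 115.5] rect [672.6  -1.4] [60.7 38.3] 25.6
gauge hi side 521 med [ 704.1 -185.2  104.5] rect [704.4 -99. ] [ 63.7 260.2] 17.3
wash 558 med [464.1 463.6 108.4] rect [465.7 475.5] [65.  66.9] 89.8
reagent 380 med [ 720.7 -215.3   90.1] rect [ 726.8 -220.6] [62.  61.7] 41.3
jar 122 med [378.4  95.3  44.1] rect [377.4  95.4] [35.8 36.5] 59.2
beaker 203 med [772.4 203.8  61. ] rect [761.9 199.4] [57.1 56.4] 89.9
```

View pics/crop1.png

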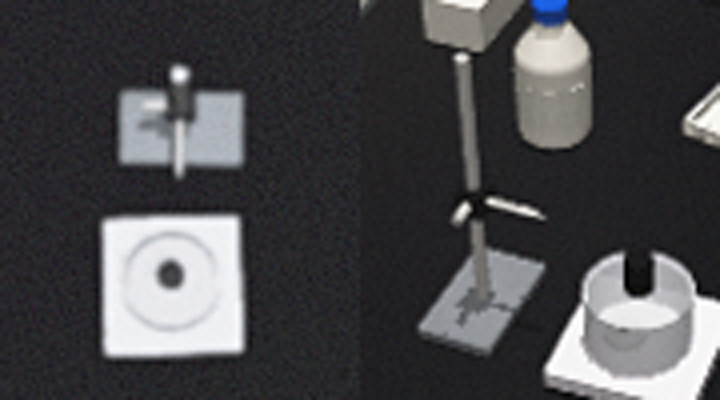

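The crop puts the pointer tip at about (314.5,184.5) in the top view and (286,194) in the side view. The rough positions fit the sizes given, so I'll bring the wrist camera over the loupe on the way to the stage.

Call:
step_arm([
  [1, -0.75, -0.48, -0.04, 0, 0, 0],
  [1, -0.75, -0.48, -0.04, 0, 0, 0],
  [1, -0.75, -0.48, -0.04, 0, 0, 0],
  [1, -0.75, -0.48, -0.04, 0, 0, 0],
  [1, -0.75, -0.48, -0.04, 0, 0, 0],
  [1, -0.75, -0.48, -0.04, 0, 0, 0],
  [1, -0.75, -0.48, -0.04, 0, 0, 0],
  [1, -0.75, -0.48, -0.04, 0, 0, 0],
  [1, -0.75, -0.48, -0.04, 0, 0, 0],
  [1, 0, 0, 0, 0, 0, 0],
  [1, 0, 0, 0, 0, 0, 0],
])

```text
t: 1.52
ee_pos: [429.3, 310.8, 240.4]
orientation: [-0.4, -3.115, 0.0]
ft_force: [0.7, -0.4, -0.4]
width: 88.4
grasp_force: 0.0
```

Run:
```python
from h import *
import pickle
o=get_obs();print(o['t'],o['ee_pos'],o['ft_force'])
im=grab('wrist');save(im,'pics/w1.png');pickle.dump(im,open('w1.pkl','wb'))
C=cloud(im);print(im['T_tool_cam'].round(3).tolist(), im['T'].round(3).tolist())
b=im['pixels'].max(2)
print('bench',np.median(C[(C[...,2]<4)&(C[...,2]>-8)&(b<60)][:,2]))
m=(C[...,2]>36)&(C[...,2]<60)&(C[...,0]>350)&(C[...,0]<600)&(C[...,1]>200)&(C[...,1]<380)
Q=C[m];r=cv2.minAreaRect(Q[:,:2].astype(np.float32));print('loupe',len(Q),r)
mb=(C[...,2]>2)&(C[...,2]<36)&(b>150)&(C[...,0]>330)&(C[...,0]<620)&(C[...,1]>200)&(C[...,1]<400)
Q=C[mb];print('rest',len(Q),cv2.minAreaRect(Q[:,:2].astype(np.float32)),np.histogram(Q[:,2],range(2,37,2))[0])
t=pickle.load(open('top0.pkl','rb'));s=pickle.load(open('side0.pkl','rb'))
p=tri([ray(t,314.5,184.5),ray(s,286.2,194.2)]);print('tip',p,proj(t,p),proj(s,p))
```

```text
1.525 [429.26029578 310.81155759 240.44725642] [ 0.71279274 -0.38959305 -0.39483171]
[[-0.0, -0.955, -0.298, 81.582], [1.0, -0.0, 0.0, -0.03], [-0.001, -0.298, 0.955, -161.792], [0.0, 0.0, 0.0, 1.0]] [[0.253, 0.924, 0.288, 350.428], [0.968, -0.241, -0.075, 331.406], [0.0, 0.297, -0.955, 402.291], [0.0, 0.0, 0.0, 1.0]]
bench -0.16295181605914877
loupe 3406 ((467.99285888671875, 299.83087158203125), (66.23060607910156, 183.23753356933594), 74.04625701904297)
rest 5314 ((464.53839111328125, 303.2859191894531), (79.87995910644531, 200.69837951660156), 70.21759033203125) [  79 2613 1926   29   22   20   16   17   16   16   12   13   38  324
  165    4    4]
tip [637.24947786   1.81373477 103.65151933] [314.32157484 183.95372842] [286.82169079 194.28759108]
```

View pics/w1.png

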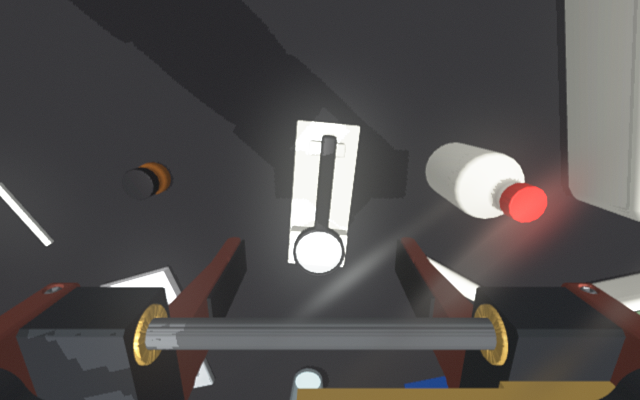

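The wrist view shows the rest with the loupe: ring at (320,250), handle running up to (328,140), nothing close by. The rest's yaw is about -19.8°, and the tip is at a height of about 104. Next I go over the stage.

Call:
step_arm([
  [1, -0.46, -0.66, 0, 0, 0, 0],
  [1, -0.46, -0.66, 0, 0, 0, 0],
  [1, -0.46, -0.66, 0, 0, 0, 0],
  [1, -0.46, -0.66, 0, 0, 0, 0],
  [1, -0.46, -0.66, 0, 0, 0, 0],
  [1, -0.46, -0.66, 0, 0, 0, 0],
  [1, -0.46, -0.66, 0, 0, 0, 0],
  [1, -0.46, -0.66, 0, 0, 0, 0],
  [1, 0, 0, 0, 0, 0, -0.7],
  [1, 0, 0, 0, 0, 0, -0.7],
  [1, 0, 0, 0, 0, 0, -0.7],
  [1, 0, 0, 0, 0, 0, 0],
  [1, 0, 0, 0, 0, 0, 0],
])

```text
t: 3.2
ee_pos: [541.1, 9.7, 240.6]
orientation: [-0.005, -3.141, -0.0]
ft_force: [-1.0, 0.9, 0.4]
width: 87.8
grasp_force: 0.0
```

Run:
```python
from h import *
import pickle
o=get_obs();print(o['t'],o['ee_pos'],o['ft_force'])
im=grab('wrist');save(im,'pics/w2.png');pickle.dump(im,open('w2.pkl','wb'))
C=cloud(im)
for p in ([563,9,98],[637,2,104]): print(proj(im,np.array(p,float)))
b=im['pixels'].max(2);X,Y,Z=C[...,0],C[...,1],C[...,2]
near=(abs(X-563)<70)&(abs(Y-9)<70)
for n,l,h in (('knob',85,110),('cover',55,80),('stage',14,26)):
    Q=C[near&(Z>l)&(Z<h)];print(n,len(Q),np.median(Q,0).round(1),cv2.minAreaRect(Q[:,:2].astype(np.float32)))
Q=C[(X>600)&(X<720)&(abs(Y)<40)&(Z>85)&(Z<135)];print('ptr',len(Q),Q[np.argsort(Q[:,0])][:12].round(1).tolist())
Q=C[(X>640)&(X<760)&(abs(Y)<70)&(Z>8)&(Z<18)];print('foot',len(Q),cv2.minAreaRect(Q[:,:2].astype(np.float32)))
# loupe handle axis from w1
w=pickle.load(open('w1.pkl','rb'));D=cloud(w)
a=np.deg2rad(-19.8);L=np.array([518,282]);e=np.array([np.cos(a),np.sin(a)])
m=(D[...,2]>40)&(D[...,2]<60);Q=D[m];k=Q[:,:2]-L;s=k@e;l=k@np.array([-e[1],e[0]])
h=Q[(s<-45)&(s>-140)&(abs(l)<25)];vx=cv2.fitLine(h[:,:2].astype(np.float32),cv2.DIST_HUBER,0,.01,.01).ravel();print('handle',len(h),np.median(h[:,2]),vx,np.rad2deg(np.arctan(vx[1]/vx[0])))
r=Q[(s>-30)&(s<50)];print('ring',len(r),np.median(r[:,2]),cv2.minEnclosingCircle(r[:,:2].astype(np.float32)));print('handle end',s[abs(l)<25].min())
```

```text
3.2 [541.07255656   9.69597583 240.60454459] [-0.97772669  0.94525905  0.4089407 ]
[319.73764687 210.84597644]
[313.63706148 276.19671458]
knob 363 [564.1   9.3  97.6] ((565.7845458984375, 9.655031204223633), (20.57512664794922, 20.730392456054688), 87.48262786865234)
cover 3308 [560.2   9.4  67.8] ((565.9994506835938, 9.639461517333984), (78.87369537353516, 79.04933166503906), 79.38346862792969)
stage 3209 [532.4   8.1  19.8] ((563.986083984375, 8.946147918701172), (110.24463653564453, 109.92888641357422), 2.201348304748535)
ptr 320 [[639.2, 3.6, 108.2], [640.2, 4.6, 106.5], [640.9, 3.5, 107.5], [641.2, 4.6, 106.9], [642.4, 4.6, 107.0], [642.5, 3.5, 106.9], [642.8, 2.4, 106.3], [643.1, 3.5, 107.9], [643.5, 4.6, 107.2], [643.8, 3.5, 108.8], [644.3, 2.4, 108.1], [644.3, 2.4, 106.0]]
foot 2416 ((693.8381958007812, 2.978656768798828), (99.74711608886719, 60.301639556884766), 88.60328674316406)
handle 1180 47.47642001658798 [ 9.4150335e-01 -3.3700359e-01  4.3031561e+02  3.1685004e+02] -19.69442
ring 1427 41.9457979455247 ((600.0320434570312, 471.2328186035156), 235.6936798095703)
handle end -144.78901769840334
```

View pics/w2.png

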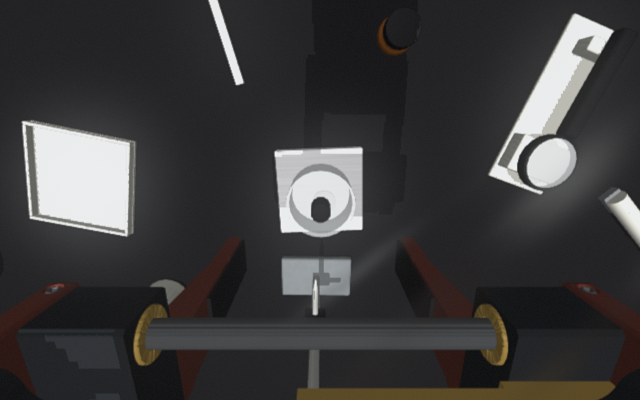

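The view shows the knob's top at (320,209), the pointer tip near (316,280), the tray at (80,178) and the loupe at the right. Knob, cover, stage and foot come out in the sizes given: knob at (565.5, 9.5) with its top at 98. I go down to the knob.

Call:
step_arm([
  [1, -0.24, 0, 0, 0, 0, 0],
  [1, -0.24, 0, 0, 0, 0, 0],
  [1, 0, 0, 0.8, 0, 0, 0],
  [1, 0, 0, 0.8, 0, 0, 0],
  [1, 0, 0, 0.8, 0, 0, 0],
  [1, 0, 0, 0.4, 0, 0, 0],
  [1, 0, 0, 0.35, 0, 0, 0],
  [1, 0, 0, 0.22, 0, 0, 0],
  [1, 0, 0, 0, 0, 0, 0],
  [1, 0, 0, 0, 0, 0, 0],
])

```text
t: 4.5
ee_pos: [565.8, 8.8, 72.9]
orientation: [0.004, 3.14, 0.0]
ft_force: [-0.1, -0.7, -0.2]
width: 87.6
grasp_force: 0.0
```

Run:
```python
from h import *
import pickle
o=get_obs();print(o['t'],o['ee_pos'],o['ft_force'])
im=grab('wrist');save(im,'pics/w3.png');pickle.dump(im,open('w3.pkl','wb'))
C=cloud(im);X,Y,Z=C[...,0],C[...,1],C[...,2]
near=(abs(X-563)<70)&(abs(Y-9)<70)
for n,l,h in (('knob',90,105),('cover',60,75),('stage',14,26)):
    Q=C[near&(Z>l)&(Z<h)]
    if len(Q)>5: print(n,len(Q),np.median(Q,0).round(1),cv2.minAreaRect(Q[:,:2].astype(np.float32)))
```

```text
4.5 [565.8218436    8.8015815   72.85923256] [-0.14892282 -0.70584588 -0.15282522]
knob 2654 [561.8   9.5  97.6] ((566.1372680664062, 9.111454010009766), (107.44571685791016, 23.320466995239258), 89.61168670654297)
cover 11027 [557.7   9.7  67.8] ((563.3373413085938, 6.351341247558594), (88.26245880126953, 79.78378295898438), 51.48751449584961)
stage 8312 [526.9   7.3  19.8] ((563.4541625976562, 8.980552673339844), (109.83328247070312, 110.45127868652344), 1.9567161798477173)
```

View pics/w3.png

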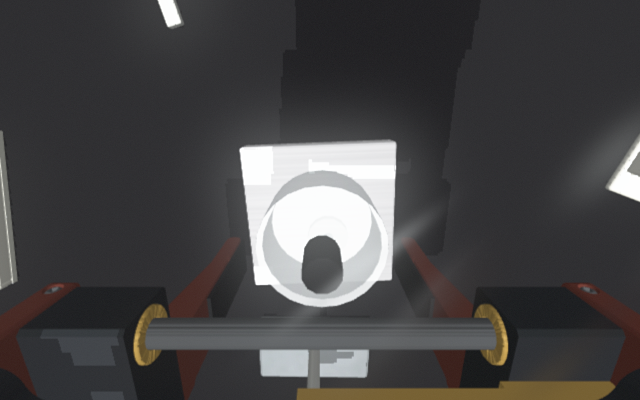

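The knob is at (322,265), midway between the fingers. I close and test the lift.

Call:
step_arm([
  [-1, 0, 0, 0, 0, 0, 0],
  [-1, 0, 0, 0, 0, 0, 0],
  [-1, 0, 0, 0, 0, 0, 0],
  [-1, 0, 0, 0, 0, 0, 0],
  [-1, 0, 0, 0, 0, 0, 0],
  [-1, 0, 0, 0, 0, 0, 0],
  [-1, 0, 0, 0, 0, 0, 0],
  [-1, 0, 0, 0, 0, 0, 0],
  [-1, 0, 0, -0.1, 0, 0, 0],
  [-1, 0, 0, -0.2, 0, 0, 0],
  [-1, 0, 0, -0.3, 0, 0, 0],
  [-1, 0, 0, -0.4, 0, 0, 0],
  [-1, 0, 0, -0.4, 0, 0, 0],
  [-1, 0, 0, -0.4, 0, 0, 0],
  [-1, 0, 0, -0.2, 0, 0, 0],
  [-1, 0, 0, 0, 0, 0, 0],
])

```text
t: 6.55
ee_pos: [565.7, 8.8, 173.2]
orientation: [0.004, 3.14, -0.0]
ft_force: [0.4, -0.5, -2.0]
width: 21.1
grasp_force: 30.0
```

Run:
```python
from h import *
import pickle
o=get_obs();print(o['t'],o['ee_pos'],o['ft_force'],o['width'],o['grasp_force'])
im=pickle.load(open('w2.pkl','rb'))
C=cloud(im);X,Y,Z=C[...,0],C[...,1],C[...,2];b=im['pixels'].max(2)
tr=(abs(X-560)<110)&(abs(Y+300)<110)
for l,h in((1,20),(11,19),(2,7)):
    Q=C[tr&(Z>l)&(Z<h)&(b>130)];print(l,len(Q),np.median(Q,0).round(1),cv2.minAreaRect(Q[:,:2].astype(np.float32)))
t=pickle.load(open('top0.pkl','rb'));C=cloud(t);b=t['pixels'].max(2)
Q=C[188:245,382:438];Q=Q[b[188:245,382:438]>130];print('top',len(Q),cv2.minAreaRect(Q[:,:2].astype(np.float32)))
s=grab('side');save(s,'pics/s4.png')
```

```text
6.55 [565.67890038   8.81383042 173.24348029] [ 0.3625968  -0.46345065 -1.96570577] 21.116270689254183 29.993544816970825
1 9234 [ 546.8 -308.9    3.9] ((549.7503662109375, -311.1837158203125), (143.59429931640625, 130.91787719726562), 78.05399322509766)
11 1275 [ 539.3 -308.3   14.4] ((550.9667358398438, -305.73101806640625), (131.68812561035156, 130.8848114013672), 78.13334655761719)
2 7795 [ 547.9 -309.     3.7] ((548.7671508789062, -310.13397216796875), (141.93911743164062, 127.84474182128906), 78.16886901855469)
top 1664 ((535.3665771484375, -193.40066528320312), (165.93829345703125, 396.2518005371094), 7.6045966148376465)
```

View pics/s4.png

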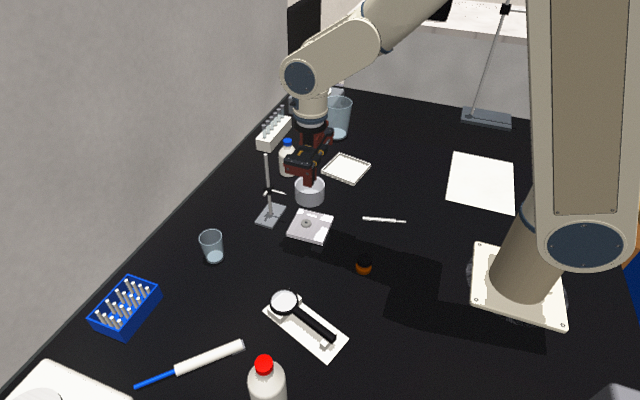

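The cover hangs from the gripper at (309,190) and the coupon stays on the stage at (306,223). I carry the cover to above the tray centre, about (551,-306).

Call:
step_arm([
  [-1, 0.03, -0.2, 0, 0, 0, 0],
  [-1, 0.03, -0.4, 0, 0, 0, 0],
  [-1, 0.03, -0.6, 0, 0, 0, 0],
  [-1, 0.03, -0.6, 0, 0, 0, 0],
  [-1, 0.03, -0.6, 0, 0, 0, 0],
  [-1, 0.03, -0.6, 0, 0, 0, 0],
  [-1, 0.03, -0.6, 0, 0, 0, 0],
  [-1, 0.03, -0.6, 0, 0, 0, 0],
  [-1, 0.03, -0.6, 0, 0, 0, 0],
  [-1, 0.03, -0.6, 0, 0, 0, 0],
  [-1, 0, -0.5, 0, 0, 0, 0],
  [-1, 0, -0.3, 0, 0, 0, 0],
  [-1, 0, -0.1, 0, 0, 0, 0],
  [-1, 0, 0, 0, 0, 0, 0],
  [-1, 0, 0, 0, 0, 0, 0],
])

```text
t: 8.48
ee_pos: [549.4, -305.4, 172.2]
orientation: [-0.003, -3.141, -0.0]
ft_force: [0.0, -1.2, -0.8]
width: 21.4
grasp_force: 30.0
```

Run:
```python
from h import *
import pickle
o=get_obs();print(o['t'],o['ee_pos'],o['orientation'],o['ft_force'],o['width'],o['grasp_force'])
im=grab('wrist');save(im,'pics/w5.png')
C=cloud(im);X,Y,Z=C[...,0],C[...,1],C[...,2];b=im['pixels'].max(2)
tr=(abs(X-560)<110)&(abs(Y+300)<110)
for l,h in((2,20),(11,19),(2,7)):
    Q=C[tr&(Z>l)&(Z<h)&(b>130)];print(l,len(Q),np.median(Q,0).round(1),cv2.minAreaRect(Q[:,:2].astype(np.float32)))
Q=C[tr&(Z>110)&(Z<175)];print('cover',len(Q),Q.min(0),Q.max(0))
t=grab('top');C=cloud(t);m=(abs(C[...,0]-560)<110)&(abs(C[...,1]+300)<110)&(C[...,2]>1)&(C[...,2]<20)&(t['pixels'].min(2)>130)
Q=C[m];print('top',len(Q),cv2.minAreaRect(Q[:,:2].astype(np.float32)))
t=pickle.load(open('top0.pkl','rb'));C=cloud(t);m=(abs(C[...,0]-560)<110)&(abs(C[...,1]+300)<110)&(C[...,2]>1)&(C[...,2]<20)&(t['pixels'].min(2)>130)
Q=C[m];print('top0',len(Q),cv2.minAreaRect(Q[:,:2].astype(np.float32)))
```

```text
8.475 [ 549.35965682 -305.35135252  172.1618023 ] [-3.10036877e-03 -3.14138220e+00 -4.37133875e-04] [ 0.01343664 -1.15549121 -0.80400152] 21.446630174638383 29.993600249290466
2 7322 [ 517.6 -310.     4.1] ((550.7625732421875, -305.26068115234375), (131.28298950195312, 129.75473022460938), 78.10962677001953)
11 1187 [ 501.8 -314.6   14.7] ((550.6470336914062, -305.92645263671875), (129.93711853027344, 129.761962890625), 78.08351135253906)
2 6054 [ 518.7 -309.3    3.9] ((548.376953125, -302.89923095703125), (130.1404571533203, 126.57207489013672), 79.27864837646484)
cover 9253 [ 510.16851806 -344.68909944  120.35733435] [ 589.81904355 -265.36588333  174.95210287]
top 319 ((547.62451171875, -319.7774658203125), (159.04302978515625, 133.2104034423828), 79.592041015625)
top0 1291 ((548.6287231445312, -308.875244140625), (135.17172241210938, 133.8668975830078), 78.30995178222656)
```

View pics/w5.png

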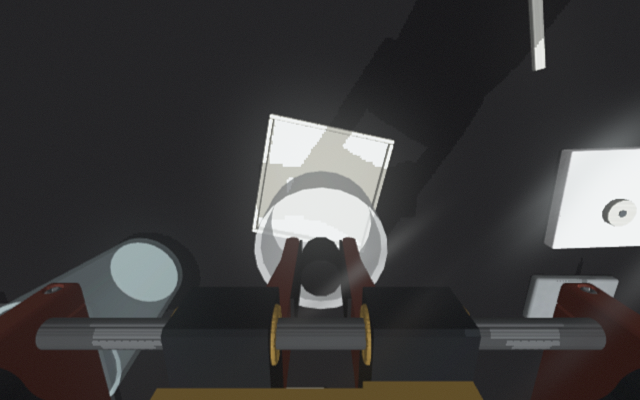

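The cover hangs over the tray, which is centred at (550.7,-305.5) by this view, and the coupon is now in the clear at (622,213). I lower it in small final steps.

Call:
step_arm([
  [-1, 0, 0, 0.3, 0, 0, 0],
  [-1, 0, 0, 0.5, 0, 0, 0],
  [-1, 0, 0, 0.5, 0, 0, 0],
  [-1, 0, 0, 0.4, 0, 0, 0],
  [-1, 0, 0, 0.25, 0, 0, 0],
  [-1, 0, 0, 0.15, 0, 0, 0],
  [-1, 0, 0, 0.1, 0, 0, 0],
  [-1, 0, 0, 0.03, 0, 0, 0],
  [-1, 0, 0, 0.02, 0, 0, 0],
  [-1, 0, 0, 0, 0, 0, 0],
  [-1, 0, 0, 0, 0, 0, 0],
])

```text
t: 9.95
ee_pos: [549.5, -306.3, 60.0]
orientation: [0.004, 3.141, -0.0]
ft_force: [-0.6, 0.4, -1.7]
width: 21.5
grasp_force: 30.0
```

Call:
step_arm([
  [-1, 0, 0, 0.02, 0, 0, 0],
  [-1, 0, 0, 0.01, 0, 0, 0],
  [-1, 0, 0, 0.01, 0, 0, 0],
  [-1, 0, 0, 0, 0, 0, 0],
])

```text
t: 10.45
ee_pos: [549.3, -306.1, 57.6]
orientation: [-0.004, -3.141, -0.0]
ft_force: [0.0, 0.5, -2.7]
width: 21.7
grasp_force: 30.0
```

Call:
step_arm([
  [-1, 0, 0, 0.01, 0, 0, 0],
  [-1, 0, 0, 0, 0, 0, 0],
])

```text
t: 10.7
ee_pos: [549.3, -306.2, 57.1]
orientation: [-0.004, -3.142, -0.0]
ft_force: [-0.1, 0.5, -1.0]
width: 21.6
grasp_force: 30.0
```

Call:
step_arm([
  [-1, 0, 0, 0.01, 0, 0, 0],
  [-1, 0, 0, 0, 0, 0, 0],
])

```text
t: 10.95
ee_pos: [549.3, -306.1, 56.7]
orientation: [-0.004, -3.142, -0.0]
ft_force: [-0.6, -0.0, -1.3]
width: 21.6
grasp_force: 30.0
```

Call:
step_arm([
  [-1, 0, 0, 0.01, 0, 0, 0],
  [-1, 0, 0, 0, 0, 0, 0],
])

```text
t: 11.2
ee_pos: [549.3, -306.1, 56.2]
orientation: [-0.004, -3.142, -0.0]
ft_force: [0.0, 0.6, -1.1]
width: 21.7
grasp_force: 30.0
```

Call:
step_arm([
  [-1, 0, 0, 0.01, 0, 0, 0],
  [-1, 0, 0, 0, 0, 0, 0],
])

```text
t: 11.45
ee_pos: [549.3, -306.1, 56.0]
orientation: [0.004, 3.141, 0.0]
ft_force: [-1.0, 1.5, 3.7]
width: 21.3
grasp_force: 30.0
```

Call:
step_arm([
  [-1, 0, 0, 0.01, 0, 0, 0],
  [-1, 0, 0, 0, 0, 0, 0],
])

```text
t: 11.7
ee_pos: [549.4, -306.1, 55.9]
orientation: [0.004, 3.141, 0.0]
ft_force: [-3.2, 4.2, 8.2]
width: 21.3
grasp_force: 30.0
```

Run:
```python
from h import *
o=get_obs();print(o['ee_pos'],o['ft_force'])
im=grab('wrist');C=cloud(im);X,Y,Z=C[...,0],C[...,1],C[...,2];b=im['pixels'].max(2)
tr=(abs(X-550)<45)&(abs(Y+305)<45)
Q=C[tr&(Z>40)&(Z<62)];print(len(Q),np.percentile(Q[:,2],[5,25,50,75,95]))
Q=C[(abs(X-550)<80)&(abs(Y+305)<80)&(Z>0)&(Z<9)&(b>130)];print(np.median(Q[:,2]))
```

```text
[ 549.35397211 -306.06821416   55.94124855] [-3.19991282  4.2212294   8.22348158]
8430 [50.21408055 51.35860037 51.82364392 52.27453425 53.21305883]
3.850247528153716
```

The cover is down: its top is at 51.9 over a floor at 3.9, and the force has turned upwards. I open and rise.

Call:
step_arm([
  [0, 0, 0, 0, 0, 0, 0],
  [1, 0, 0, 0, 0, 0, 0],
  [1, 0, 0, 0, 0, 0, 0],
  [1, 0, 0, 0, 0, 0, 0],
  [1, 0, 0, 0, 0, 0, 0],
  [1, 0, 0, 0, 0, 0, 0],
  [1, 0, 0, -0.1, 0, 0, 0],
  [1, 0, 0, -0.4, 0, 0, 0],
  [1, 0, 0, -0.8, 0, 0, 0],
  [1, 0, 0, -0.8, 0, 0, 0],
  [1, 0, 0, -0.8, 0, 0, 0],
  [1, 0, 0, -0.6, 0, 0, 0],
  [1, 0, 0, 0, 0, 0, 0],
])

```text
t: 13.38
ee_pos: [550.8, -307.0, 234.4]
orientation: [0.004, 3.136, -0.005]
ft_force: [-0.5, -0.0, -0.0]
width: 88.1
grasp_force: 0.0
```

Run:
```python
from h import *
o=get_obs();print(o['t'],o['ee_pos'],o['ft_force'],o['width'])
im=grab('wrist');C=cloud(im);X,Y,Z=C[...,0],C[...,1],C[...,2]
tr=(abs(X-550)<60)&(abs(Y+305)<60)
for l,h in((70,95),(45,58)):
    Q=C[tr&(Z>l)&(Z<h)];print(len(Q),np.median(Q,0),cv2.minAreaRect(Q[:,:2].astype(np.float32)))
```

```text
13.375 [ 550.84992298 -307.03160509  234.39813252] [-0.49587934 -0.01125563 -0.0356292 ] 88.09953751014172
346 [ 548.65014392 -305.78923047   81.67424148] ((549.9346313476562, -305.76025390625), (20.86264419555664, 20.6407527923584), 62.47105026245117)
3275 [ 546.37053204 -305.70173037   51.83067383] ((549.977783203125, -305.59014892578125), (78.77168273925781, 78.64993286132812), 87.65869140625)
```

The cover stands upright in the tray: knob at (549.9,-305.7), rim level. Next, back over the stage to measure the coupon and pointer.

Call:
step_arm([
  [1, 0.04, 0.4, 0, 0, 0, 0],
  [1, 0.04, 0.7, 0, 0, 0, 0],
  [1, 0.04, 0.7, 0, 0, 0, 0],
  [1, 0.04, 0.7, 0, 0, 0, 0],
  [1, 0.04, 0.7, 0, 0, 0, 0],
  [1, 0.04, 0.7, 0, 0, 0, 0],
  [1, 0.04, 0.7, 0, 0, 0, 0],
  [1, 0, 0.7, 0, 0, 0, 0],
  [1, 0, 0.6, 0, 0, 0, 0],
  [1, 0, 0.3, 0, 0, 0, 0],
  [1, 0, 0, 0, 0, 0, 0],
  [1, 0, 0, 0, 0, 0, 0],
])

```text
t: 14.92
ee_pos: [535.9, 3.4, 229.9]
orientation: [-0.005, -3.141, 0.0]
ft_force: [0.7, 0.2, 0.6]
width: 87.7
grasp_force: 0.0
```

Run:
```python
from h import *
import pickle
o=get_obs();print(o['t'],o['ee_pos'],o['orientation'])
im=grab('wrist');pickle.dump(im,open('w6.pkl','wb'));s=grab('side');pickle.dump(s,open('s6.pkl','wb'));t=grab('top');pickle.dump(t,open('t6.pkl','wb'))
C=cloud(im);X,Y,Z=C[...,0],C[...,1],C[...,2]
Q=C[(abs(X-564)<45)&(abs(Y-9)<45)&(Z>24.5)&(Z<33)];print('coupon',len(Q),np.median(Q,0),cv2.minEnclosingCircle(Q[:,:2].astype(np.float32)))
Q=C[(X>600)&(X<725)&(abs(Y)<60)&(Z>85)&(Z<135)];i=np.argsort(Q[:,0]);print('ptr',len(Q),Q[i][:8].round(1).tolist(),np.median(Q,0))
def crop(im,u,v,w,h,k): 
    u=int(u);v=int(v);c=im['pixels'][max(v-h,0):v+h,max(u-w,0):u+w];return cv2.resize(c,None,fx=k,fy=k,interpolation=cv2.INTER_CUBIC),(max(u-w,0),max(v-h,0))
p=np.array([637,3,105.])
a,oa=crop(im,*proj(im,p),32,28,6);pc=proj(im,np.array([562,9,28.]));b,ob=crop(im,*pc,32,28,6)
d,od=crop(s,*proj(s,p),32,28,6);e,oe=crop(s,*proj(s,np.array([562,9,28.])),32,28,6)
print(oa,ob,od,oe);cv2.imwrite('pics/m6.png',np.vstack([np.hstack([a,b]),np.hstack([d,e])])[:560,:,::-1])
```

```text
14.925 [535.92337681   3.35602005 229.86991439] [-4.78346411e-03 -3.14095946e+00  3.68085401e-04]
coupon 418 [574.44678298  14.06685968  27.86127793] ((575.4323120117188, 14.186003684997559), 14.92949390411377)
ptr 140 [[639.7, 3.7, 106.1], [640.1, 3.7, 107.3], [640.5, 4.8, 106.7], [641.2, 2.6, 107.5], [641.6, 3.7, 106.9], [641.6, 4.8, 106.9], [642.2, 2.6, 107.8], [642.9, 3.7, 106.8]] [658.27187459   3.63490815 108.53654614]
(288, 258) (292, 170) (254, 166) (278, 193)
```

View pics/m6.png

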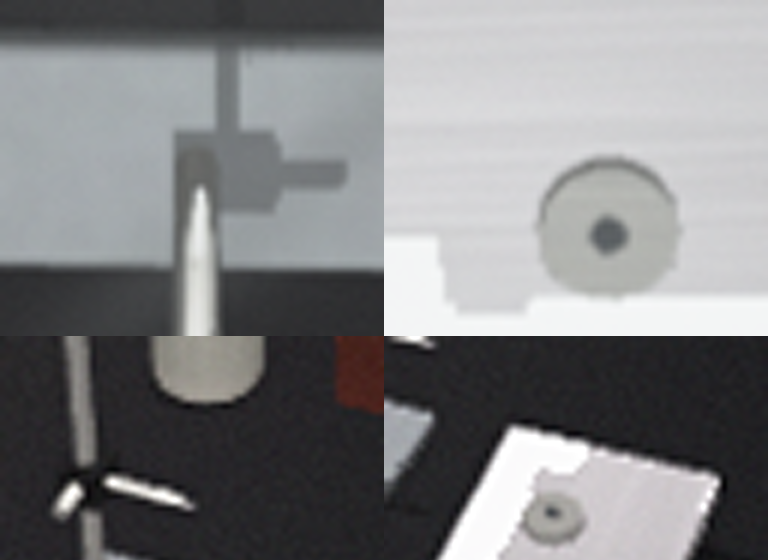

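Top-left crop: the pointer's tip at wrist pixel (321.5,289.3). Bottom-left: the tip at side pixel (286.3,194.5). Right crops: the coupon with its centre mark, at (329.5,209) in the wrist view and (306.2,222.7) in the side view. Now to triangulate.

Run:
```python
from h import *
import pickle
w,s,t,w2=[pickle.load(open(f+'.pkl','rb')) for f in ('w6','s6','t6','w2')]
print('coupon wrist',onz(w,(609-384)/6+292-.4,236/6+170-.4,28),'side',onz(s,306.2,222.7,28),'tri',tri([ray(w,329.1,208.9),ray(s,306.2,222.7)]))
rw,rs=ray(w,321.5-.4,289.3-.4),ray(s,286.3-.4,194.5-.4)
p=tri([rw,rs]);print('tip w+s',p,proj(w,p),proj(s,p))
p=tri([rw,ray(t,314.5,184.5)]);print('tip w+t',p)
# w2 crop for tip: bright column end
q=proj(w2,np.array([638,3.5,105]));print(q)
for im,n,uc in((w,'w6',321),(w2,'w2',316)):
    print(n);print(im['pixels'][262:300,uc-6:uc+7].max(2)[::1] if n=='w2' else im['pixels'][284:296,uc-6:uc+7].max(2))
# axis: z of pointer ridge along x
C=cloud(w2);X,Y,Z=C[...,0],C[...,1],C[...,2]
Q=C[(X>636)&(X<690)&(abs(Y-2)<15)&(Z>95)&(Z<120)]
for a in range(636,690,6):
    q=Q[(Q[:,0]>=a)&(Q[:,0]<a+6)]
    if len(q):print(a,len(q),q[:,2].min().round(1),np.median(q[:,2]).round(1),np.percentile(q[:,2],90).round(1),q[:,1].min().round(1),q[:,1].max().round(1))
```

```text
coupon wrist [575.41327913  14.1749585   28.        ] side [572.68322745  16.57794834  28.        ] tri [574.81607706  14.18446263  25.76965474]
tip w+s [639.40757803   3.84271844 105.61593901] [321.13761647 288.54011289] [285.80198746 194.01002664]
tip w+t [633.94376784   2.48551426 114.69603665]
[314.99099054 277.47320888]
w6
[[176 162 111  99 106 107 103 103 106 121 125 125 124]
 [175 163 105  98 105 106 103 102 105 114 125 124 125]
 [174 163 104  99 106 105 104 103 103 110 125 124 124]
 [174 162 105  98 106 105 104 102 103 111 122 123 124]
 [174 161 105 100 102 102 112 102 103 112 122 122 122]
 [174 160 106  99 104 126 177 117 102 111 124 122 123]
 [172 159 104 100 107 159 234 146 104 111 122 123 122]
 [172 159 105  99 111 167 236 161 107 110 121 123 123]
 [171 160 106  99 120 183 236 183 110 110 123 123 124]
 [171 159 108 100 132 206 236 191 113 122 142 143 141]
 [170 159 109 100 137 215 234 188 112 135 161 163 161]
 [169 158 103 103 146 218 233 190 115 134 161 162 163]]
w2
[[163 164 165 164 164 164 163 163 154 117 112 114 112]
 [163 164 165 165 164 164 162 164 154 116 111 114 1
[... 1583 characters left out ...]
14 153 151 150]
 [158 147 124 165 170 215 199 161  96 113 150 150 149]
 [135 125 120 163 169 212 197 158  93 101 130 130 130]
 [ 74  76 112 164 168 211 196 157  91  77  78  78  81]
 [ 48  60 110 163 166 208 194 158  90  72  58  59  60]
 [ 48  61 112 164 166 208 191 154  90  74  60  60  60]
 [ 51  61 113 163 167 206 188 153  89  75  61  58  62]
 [ 52  59 109 169 183 205 185 151  89  73  60  59  61]]
636 4 106.5 107.2 108.0 3.5 4.6
642 21 105.8 108.1 109.3 2.4 5.7
648 25 107.1 108.7 109.1 1.2 5.7
654 22 107.4 109.0 110.3 1.1 5.6
660 24 107.5 108.7 109.9 1.1 5.6
666 23 107.4 108.7 109.9 1.0 5.6
672 20 107.0 109.0 109.6 1.0 5.5
678 140 97.8 108.2 112.4 -8.4 14.5
684 38 97.0 102.9 110.2 -8.6 14.7
```

Call:
step_arm([
  [1, -0.43, 0.35, -0.1, 0, 0, 0],
  [1, -0.43, 0.35, -0.1, 0, 0, 0],
  [1, -0.43, 0.35, -0.1, 0, 0, 0],
  [1, 0, 0, 0, 0, 0, 0],
  [1, 0, 0, 0, 0, 0, 0],
])

```text
t: 15.7
ee_pos: [600.0, 55.4, 244.7]
orientation: [-0.005, -3.14, 0.0]
ft_force: [0.2, 0.4, -0.8]
width: 87.7
grasp_force: 0.0
```

Run:
```python
from h import *
import pickle
o=get_obs();print(o['t'],o['ee_pos'],o['ft_force'])
im=grab('wrist');pickle.dump(im,open('w7.pkl','wb'))
p=np.array([639.4,3.8,106.]);q=proj(im,p);print(q);u,v=q.astype(int)
print(im['pixels'][v-10:v+11,u-9:u+10].max(2))
C=cloud(im);X,Y,Z=C[...,0],C[...,1],C[...,2]
Q=C[(X>630)&(X<675)&(abs(Y-2)<15)&(Z>95)&(Z<120)]
for a in range(630,675,6):
    q=Q[(Q[:,0]>=a)&(Q[:,0]<a+6)]
    if len(q):print(a,len(q),np.median(q[:,2]).round(1),np.percentile(q[:,2],90).round(1),q[:,1].min().round(1),q[:,1].max().round(1))
Q=C[(abs(X-564)<45)&(abs(Y-9)<45)&(Z>24.5)&(Z<33)];print('coupon',len(Q),np.median(Q,0),cv2.minEnclosingCircle(Q[:,:2].astype(np.float32)))
```

```text
15.7 [599.98210763  55.40461385 244.6922243 ] [ 0.1733742   0.35444462 -0.80407606]
[271.55568295 228.06906594]
[[ 93  94  93  93  93  92  92  90  84  85  83  84  82  84  83  83  82  83
   84]
 [126 126 125 124 124 124 122 122 118 117 117 116 114 114 114 113 112 115
  114]
 [153 152 150 149 150 148 151 151 151 152 153 147 139 148 148 144 135 148
  145]
 [165 163 162 162 161 162 164 164 165 165 165 160 151 162 162 158 147 161
  158]
 [167 165 164 164 166 164 166 168 166 168 168 166 166 168 167 167 167 168
  170]
 [166 166 166 166 167 166 166 167 167 167 167 169 169 169 167 167 169 171
  169]
 [164 164 165 166 166 166 166 166 166 169 168 167 168 168 167 168 170 169
  169]
 [165 165 165 165 166 167 166 166 166 167 167 167 168 169 168 168 169 169
  170]
 [163 164 165 166 166 164 165 166 165 165 165 168 167 170 169 169 168 168
  169]
 [164 166 164 165 165 165 167 165 162 153 159 166 168 169 169 168 168 167
  168]
 [164 165 164 166 166 166 166 165 158 146 154 164 166 167 166 167 167 167
  167]
 [166 165 165 165 165 167 164 164 167 185 176 159 166 167 168 165 165 165
  166]
 [166 166 166 16
[... 315 characters left out ...]
67 167 166 166 164 164 165 189 235 229 178 155 167 169 167 157 120
  115]
 [166 167 167 165 167 165 166 169 201 237 231 178 140 165 167 167 161 133
  113]
 [166 166 167 165 166 166 164 164 207 237 231 171 138 164 167 167 165 155
  115]
 [164 165 165 165 166 167 159 151 204 237 231 176 140 163 166 166 165 155
  107]
 [163 164 166 166 166 165 160 156 212 238 232 184 142 156 164 166 165 153
  101]]
636 5 107.7 107.9 3.4 4.4
642 22 108.2 109.0 1.9 6.2
648 27 108.6 109.7 1.8 6.2
654 25 108.9 109.7 1.7 6.0
660 30 108.5 109.6 1.2 6.4
666 28 108.7 109.9 0.7 6.4
672 16 108.7 110.2 0.7 6.2
coupon 448 [575.23182754  14.4392106   27.84652761] ((575.5437622070312, 14.232105255126953), 14.896175384521484)
```

Run:
```python
from h import *
import pickle
w,s,w2,w7=[pickle.load(open(f+'.pkl','rb')) for f in ('w6','s6','w2','w7')]
a,b,c,d=ray(w,321,288.7),ray(w2,315.1,279),ray(w7,271.4,228.8),ray(s,285.9,194.1)
for n,r in(('w6,w7',[a,c]),('w2,w7',[b,c]),('wrist',[a,b,c]),('all',[a,b,c,d]),('w7,s',[c,d])): 
    p=tri(r);print(n,p.round(1),proj(w7,p).round(1),proj(w,p).round(1))
```

```text
w6,w7 [640.8   3.5 104.1] [271.6 228.6] [320.8 288.9]
w2,w7 [641.1   3.4 103.4] [271.6 228.6] [320.7 288.7]
wrist [640.9   3.5 103.8] [271.7 228.6] [320.8 288.8]
all [639.8   3.6 105.3] [271.5 228.2] [320.9 288.7]
w7,s [639.9   3.4 105.1] [271.3 228.2] [320.7 288.7]
```

The tip lies at about (640, 3.6) and z ≈ 105–106.5; I will settle the height by comparing the ring with the pointer in the same views later. Coupon: (575.5, 14.2). Now to the loupe, turning to square with its handle.

Call:
step_arm([
  [1, 0.38, 0.64, 0.1, 0, 0, 0],
  [1, 0.38, 0.64, 0.2, 0, 0, 0],
  [1, 0.38, 0.64, 0.2, 0, 0, 0],
  [1, 0.38, 0.64, 0.2, 0, 0, 0],
  [1, 0.38, 0.64, 0.2, 0, 0, 0],
  [1, 0.38, 0.64, 0.2, 0, 0, 0],
  [1, 0.38, 0.64, 0.2, 0, 0, 0],
  [1, 0.38, 0.64, 0.2, 0, 0, 0],
  [1, 0, 0, 0, 0, 0, 0.72],
  [1, 0, 0, 0, 0, 0, 0.72],
  [1, 0, 0, 0, 0, 0, 0.72],
  [1, 0, 0, 0, 0, 0, 0.72],
  [1, 0, 0, 0, 0, 0, 0],
  [1, 0, 0, 0, 0, 0, 0],
])

```text
t: 17.5
ee_pos: [449.4, 312.1, 170.2]
orientation: [-0.543, -3.094, 0.0]
ft_force: [-0.2, 0.8, -0.4]
width: 87.8
grasp_force: 0.0
```

Run:
```python
from h import *
import pickle
o=get_obs();print(o['t'],o['ee_pos'],o['orientation'],o['ft_force'])
M=R.from_rotvec(o['orientation']).as_matrix();print('tool y yaw',np.rad2deg(np.arctan2(M[1,1],M[0,1])))
im=grab('wrist');save(im,'pics/w8.png');pickle.dump(im,open('w8.pkl','wb'))
for f in('w1','w8'):
    w=pickle.load(open(f+'.pkl','rb'));D=cloud(w);a=np.deg2rad(-19.7);e=np.array([np.cos(a),np.sin(a)]);n=np.array([-e[1],e[0]]);L=np.array([517,285.])
    k=D[...,:2]-L;s=k@e;l=k@n;Z=D[...,2];g=(abs(l)<55)&(s<60)&(s>-175)
    h=D[g&(Z>44)&(Z<52)&(s<-45)&(s>-140)&(abs(l)<25)];v=cv2.fitLine(h[:,:2].astype(np.float32),cv2.DIST_HUBER,0,.01,.01).ravel()
    print(f,'handle',len(h),np.median(h,0).round(1),'yaw',np.rad2deg(np.arctan(v[1]/v[0])),'lat of axis at s=-74',((v[2:]-L)@n).round(2))
    m=g&(Z>37)&(Z<48)&(s>-30)&(w['pixels'].max(2)<110)
    q=np.c_[s[m],l[m]];print('ring s',q[:,0].min(),q[:,0].max(),'l',q[:,1].min(),q[:,1].max(),'z',np.median(Z[m]))
    hb=g&(Z>42)&(Z<52)&(abs(l)<20);print('handle end s',np.percentile(s[hb],.5))
```

```text
17.5 [449.44723718 312.09559343 170.22427161] [-5.42722834e-01 -3.09430239e+00  2.36632213e-04] [-0.17133204  0.76138493 -0.38290104]
tool y yaw 70.10367724726427
w1 handle 1172 [427.4 317.8  47.5] yaw -19.567001 lat of axis at s=-74 0.74
ring s -29.89987746078264 40.39263136770839 l -30.883608129778885 33.97903684870806 z 43.49020579557097
handle end s -142.225394143967
w8 handle 1822 [427.1 318.   47.6] yaw -20.053112 lat of axis at s=-74 0.79
ring s -29.855649895443545 40.918794732245836 l -31.57385191486005 32.930893280276536 z 43.541021017462754
handle end s -142.2897981517483
```

View pics/w8.png

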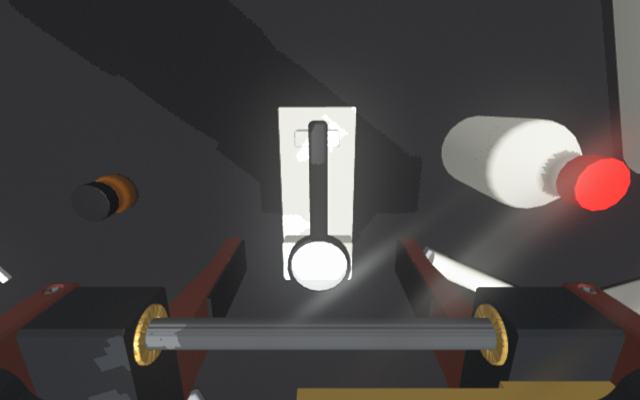

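The handle is centred under the gripper: ring at (318,263), handle along u≈318. The lens comes out at (523.9,283.3) and the grip point at (454.3,308.3). I go down and grip.

Call:
step_arm([
  [1, -0.06, -0.02, 0, 0, 0, 0],
  [1, -0.06, -0.02, 0, 0, 0, 0],
  [1, 0, 0, 0.8, 0, 0, 0],
  [1, 0, 0, 0.8, 0, 0, 0],
  [1, 0, 0, 0.6, 0, 0, 0],
  [1, 0, 0, 0.4, 0, 0, 0],
  [1, 0, 0, 0.2, 0, 0, 0],
  [1, 0, 0, 0.12, 0, 0, 0],
  [1, 0, 0, 0.08, 0, 0, 0],
  [1, 0, 0, 0, 0, 0, 0],
  [1, 0, 0, 0, 0, 0, 0],
])

```text
t: 18.92
ee_pos: [454.8, 308.9, 20.7]
orientation: [0.544, 3.093, 0.001]
ft_force: [1.3, 0.3, 0.4]
width: 87.5
grasp_force: 0.0
```

Run:
```python
from h import *
o=get_obs();print(o['t'],o['ee_pos'],o['orientation'],o['ft_force'])
T=np.eye(4);T[:3,:3]=R.from_rotvec(o['orientation']).as_matrix();T[:3,3]=o['ee_pos']
w=grab('wrist');D=cloud(w);Q=(D-T[:3,3])@T[:3,:3];Z=D[...,2]
m=(Z>44)&(Z<52)&(Q[...,0]>15)&(Q[...,0]<70)&(abs(Q[...,1])<25)
h=Q[m];print('handle in tool frame',len(h),np.median(h,0),np.median(Z[m]))
for a in(15,30,45,60):
    k=h[(h[:,0]>a)&(h[:,0]<a+10)];print(a,k[:,1].min().round(1) if len(k) else None,k[:,1].max().round(1) if len(k) else None)
```

```text
18.925 [454.81479044 308.88310918  20.70287672] [5.44429166e-01 3.09339233e+00 9.82871511e-04] [1.28374387 0.30230621 0.38651066]
handle in tool frame 4352 [ 44.9340832   -0.98488974 -26.83962455] 47.520745449108645
15 -9.8 7.9
30 -10.0 7.6
45 -10.1 7.8
60 -10.2 7.6
```

Call:
step_arm([
  [1, 0, -0.02, 0, 0, 0, 0],
  [1, 0, 0, 0, 0, 0, 0],
  [-1, 0, 0, 0, 0, 0, 0],
  [-1, 0, 0, 0, 0, 0, 0],
  [-1, 0, 0, 0, 0, 0, 0],
  [-1, 0, 0, 0, 0, 0, 0],
  [-1, 0, 0, 0, 0, 0, 0],
  [-1, 0, 0, 0, 0, 0, 0],
  [-1, 0, 0, 0, 0, 0, 0],
  [-1, 0, 0, 0, 0, 0, 0],
  [-1, 0, 0, 0, 0, 0, 0],
  [-1, 0, 0, -0.05, 0, 0, 0],
  [-1, 0, 0, -0.15, 0, 0, 0],
  [-1, 0, 0, -0.3, 0, 0, 0],
  [-1, 0, 0, -0.5, 0, 0, 0],
  [-1, 0, 0, -0.6, 0, 0, 0],
  [-1, 0, 0, -0.6, 0, 0, 0],
  [-1, 0, 0, -0.4, 0, 0, 0],
  [-1, 0, 0, -0.2, 0, 0, 0],
  [-1, 0, 0, 0, 0, 0, 0],
])

```text
t: 21.48
ee_pos: [454.4, 307.9, 161.1]
orientation: [0.544, 3.093, 0.002]
ft_force: [0.7, 0.1, -1.3]
width: 17.7
grasp_force: 30.0
```

```bash
cat > loupe.py <<'E'
from h import *
o=get_obs();print(o['t'],o['ee_pos'],o['orientation'],o['ft_force'],o['width'],o['grasp_force'])
T=np.eye(4);T[:3,:3]=R.from_rotvec(o['orientation']).as_matrix();T[:3,3]=o['ee_pos']
w=grab('wrist');D=cloud(w);Q=(D-T[:3,3])@T[:3,:3]
dark=w['pixels'].max(2)<110
h=Q[dark&(Q[...,0]>15)&(Q[...,0]<85)&(abs(Q[...,1])<16)&(Q[...,2]>-40)&(Q[...,2]<-15)]
if len(h)>50:
    c=np.linalg.lstsq(np.c_[h[:,0],np.ones(len(h))],h[:,2],rcond=None)[0];d=np.linalg.lstsq(np.c_[h[:,0],np.ones(len(h))],h[:,1],rcond=None)[0]
    print('handle top: tool z',c,'tilt deg',np.rad2deg(np.arctan(c[0])),'y',d,'end x',np.percentile(h[:,0],99.5))
r=Q[(Q[...,0]<-20)&(Q[...,0]>-125)&(abs(Q[...,1])<45)&(Q[...,2]>-35)&(Q[...,2]<10)&dark]
if len(r)>50: print('ring',len(r),r.min(0).round(1),r.max(0).round(1),np.median(r,0).round(1))
E
python3 loupe.py
```

```text
21.475 [454.4196473  307.90849358 161.05483918] [5.44361795e-01 3.09290288e+00 1.67518465e-03] [ 0.68266201  0.08548683 -1.32765933] 17.73787352173863 29.98395323753357
handle top: tool z [ 7.79195646e-03 -2.74999894e+01] tilt deg 0.44643718425227 y [-0.00634703  0.21560553] end x 76.00206616221665
ring 161 [-25.2  -8.6 -29.1] [-20.    9.  -23.1] [-21.5  -0.1 -27.1]
```

The loupe is held, 17.7 mm wide, level within 0.5°, with the handle end 76 mm behind the grip. I carry it high to above the coupon.

Call:
step_arm([
  [-1, -0.09, -0.16, 0, 0, 0, 0],
  [-1, -0.19, -0.31, 0, 0, 0, 0],
  [-1, -0.31, -0.52, 0, 0, 0, 0],
  [-1, -0.31, -0.52, 0, 0, 0, 0],
  [-1, -0.31, -0.52, 0, 0, 0, 0],
  [-1, -0.31, -0.52, 0, 0, 0, 0],
  [-1, -0.31, -0.52, 0, 0, 0, 0],
  [-1, -0.31, -0.52, 0, 0, 0, 0],
  [-1, -0.31, -0.52, 0, 0, 0, 0],
  [-1, -0.22, -0.37, 0, 0, 0, 0],
  [-1, -0.13, -0.21, 0, 0, 0, 0],
  [-1, 0, 0, 0, 0, 0, 0],
  [-1, 0, 0, 0.4, 0, 0, 0],
  [-1, 0, 0, 0.4, 0, 0, 0],
  [-1, 0, 0, 0.3, 0, 0, 0],
  [-1, 0, 0, 0.2, 0, 0, 0],
  [-1, 0, 0, 0.1, 0, 0, 0],
  [-1, 0, 0, 0, 0, 0, 0],
  [-1, 0, 0, 0, 0, 0, 0],
])

```text
t: 23.9
ee_pos: [506.1, 39.6, 90.6]
orientation: [0.544, 3.093, 0.0]
ft_force: [-0.3, 0.7, -0.4]
width: 17.5
grasp_force: 30.0
```

```bash
python3 loupe.py
python3 - <<'E'
from h import *
import pickle
s=grab('side');w=grab('wrist');t=grab('top')
for n,i in(('s9',s),('w9',w),('t9',t)): pickle.dump(i,open(n+'.pkl','wb'))
p=np.array([600,12,106.])
def crop(im,p,a,b,k):
    u,v=proj(im,np.array(p,float)).astype(int);print((u-a,v-b),k);return cv2.resize(im['pixels'][v-b:v+b,u-a:u+a],None,fx=k,fy=k,interpolation=cv2.INTER_CUBIC)
A=crop(s,[600,10,106],40,35,8);cv2.imwrite('pics/m9.png',np.hstack([A[:,:, ::-1]]))
for n,i in(('s',s),('t',t)):
    C=cloud(i);X,Y,Z=C[...,0],C[...,1],C[...,2]
    m=(np.hypot(X-575.5,Y-14.2)<42)&(Z>100)&(Z<122)&(i['pixels'].max(2)<110);q=C[m]
    if len(q)>5: print(n,'ring',len(q),np.percentile(q[:,2],[10,50,90]),q.min(0),q.max(0))
    q=C[(X>636)&(X<675)&(abs(Y-3)<10)&(Z>95)&(Z<120)];
    if len(q):print(n,'ptr',len(q),np.percentile(q[:,2],[10,50,90]),q[:,0].min())
E
```

```text
23.9 [506.06101173  39.56242628  90.5970439 ] [5.44423190e-01 3.09325729e+00 2.75607396e-04] [-0.31399004  0.68595474 -0.41627005] 17.503760266502574 29.98395949602127
handle top: tool z [ 9.99592288e-03 -2.75225949e+01] tilt deg 0.5727051190159349 y [-0.00222159  0.1131817 ] end x 76.00664749886504
ring 159 [-24.6  -8.6 -28.7] [-20.    9.  -23.3] [-21.4   0.4 -27.1]
(np.int64(257), np.int64(163)) 8
s ring 34 [103.16815032 107.96227432 113.97601974] [565.979474    18.92366047 100.54857057] [607.80432777  50.86569496 117.15535187]
s ptr 24 [105.82371828 108.82212024 110.58564324] 638.7232099538908
t ring 6 [111.44185071 116.10715321 118.01684339] [601.3038435    8.60149767 111.02208325] [605.1382384   29.78645104 118.08897523]
t ptr 20 [105.25778658 107.43141959 113.17937256] 636.667423308183
```

View pics/m9.png

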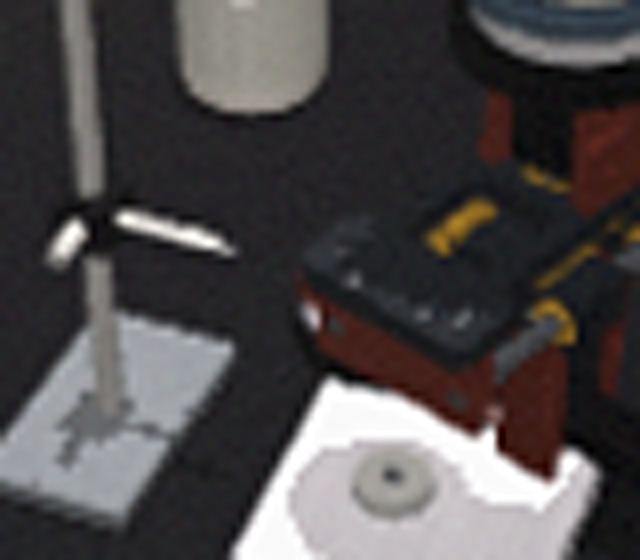

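The side crop shows the coupon unmoved at (306.4,222.4), the pointer at (286,194) and the gripper clear of both. By the held geometry the lens is at about (575.6,14.3,107.1), against a tip axis at about 106.3. I lower it a little and check tilt, heights and the bystanders by number.

Call:
step_arm([
  [-1, 0, 0, 0.016, 0, 0, 0],
  [-1, 0, 0, 0, 0, 0, 0],
  [-1, 0, 0, 0, 0, 0, 0],
  [-1, 0, 0, 0, 0, 0, 0],
])

```text
t: 24.6
ee_pos: [505.7, 39.5, 89.4]
orientation: [-0.545, -3.094, 0.0]
ft_force: [1.1, 0.4, -1.6]
width: 17.7
grasp_force: 30.0
```

```bash
python3 loupe.py
python3 - <<'E'
from h import *
import pickle
w=pickle.load(open('w8.pkl','rb'));T=w['T']@np.linalg.inv(w['T_tool_cam']);D=cloud(w);Q=(D-T[:3,3])@T[:3,:3]
m=(D[...,2]>44)&(D[...,2]<52)&(Q[...,0]>15)&(Q[...,0]<70)&(abs(Q[...,1])<16);h=Q[m]
print('baseline slope on rest deg',np.rad2deg(np.polyfit(h[:,0],h[:,2],1)[0]), 'world tilt toolx', np.rad2deg(T[2,0]))
o=get_obs();print('qvel',abs(o['qvel']).max(),o['ee_pos'],'tool tilt deg',np.rad2deg(R.from_rotvec(o['orientation']).as_matrix()[2,:2]))
s=grab('side');C=cloud(s);X,Y,Z=C[...,0],C[...,1],C[...,2];dark=s['pixels'].max(2)<110
m=(abs(np.hypot(X-575.6,Y-14.3)-34)<2.5)&(Z>92)&(Z<122)&dark;print('ring wall z',np.sort(Z[m]).round(1))
for n,c,z in (('coupon',(575.5,14.2),(24.5,32)),):
    q=C[(np.hypot(X-c[0],Y-c[1])<22)&(Z>z[0])&(Z<z[1])];print(n,len(q),q.mean(0))
t=grab('top');t0=pickle.load(open('top0.pkl','rb'));d=np.abs(t['pixels'].astype(int)-t0['pixels']).max(2)
for n,u,v in(('jar',285,268),('tweez',347,271),('wash',160,240),('reag',385,158),('bigb',487,177),('smallb',253,146),('pip',175,190),('foot',315,171)): print(n,(d[v-12:v+12,u-12:u+12]>40).sum(),end=' ')
E
```

```text
24.6 [505.65500177  39.54720525  89.35547519] [-5.44517392e-01 -3.09398961e+00  2.76356210e-05] [ 1.122407    0.41417695 -1.55190459] 17.66435562015559 29.98383343219757
handle top: tool z [ 8.60185806e-03 -2.74820003e+01] tilt deg 0.4928380076270377 y [-0.00102191  0.05203117] end x 76.02770578861941
ring 163 [-25.   -8.6 -28.8] [-20.    9.  -23.2] [-21.3  -0.1 -27.1]
baseline slope on rest deg 0.35374055779578134 world tilt toolx 0.001643353414536395
qvel 0.0023277592234026176 [505.67361733  39.53153772  89.35936182] tool tilt deg [ 0.00079818 -0.00323978]
ring wall z [ 99.9 100.5 101.4 102.7 102.9 103.  103.  103.3 103.4 103.9 104.6 104.7
 105.1 105.5 106.  106.8 107.1 107.7 108.3 108.6 109.4 109.5 109.7 110.1
 110.5 111.9 112.2 112.9 113.  113.8 115.8]
coupon 64 [574.4712033   16.92368946  27.95649549]
jar 576 tweez 0 wash 0 reag 0 bigb 0 smallb 0 pip 0 foot 0
```

All of it checks out: real tilt is about 0.1°, the ring's wall is centred near 106, the coupon is in place, the bystanders' pixels are unchanged (only the jar is hidden from the top camera by the arm), and the arm is still. I hand the job in.

```bash
python3 -c "
from workcell import ctrl;print(ctrl.close_job())"
```

```text
the job is handed in; nothing more can be done
None
```

The job is handed in: the cover stands upright in the tray, and the loupe is held level over the coupon, with its lens at about 106 mm, level with the pointer tip to within 1–2 mm by my measurements; I viewed 11 pictures, one over the limit of 10, and could not check the jar at the end because the arm hid it from the top camera.

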